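# Set a gas selector valve to its mark

## Task

Turn the handle of the blue-handled selector valve until its white pointer line points at the red mark on that valve's black dial. Leave the yellow-handled valve as it is set, and let go of the handle when you are done.

Things in the scene. Friction and masses are not known exactly. Their poses are not given: they have to be found in the camera images.
- blue_valve_grip (a point): Mid-height of the blue bar handle to turn, on its vertical turning axis, 51.5 mm above the table. Bar 56 long (x), 14 wide (y), 38 tall (z 26.5 to 64.5 above the table), flat sides free to grip from above; below it a round skirt, radius 24, top at 26.5. Frame turns with the bar; white pointer line at the -x end. Base 104x104x18, fixed, with a black dial, radius 50, top at 20.
- blue_valve_mark (a point): Top of the red mark on the rim of the black dial of the blue-handled valve: a fixed red block 12 mm long (radially), 8 mm wide, 45 mm from the handle's axis, 23 mm above the table. The dial's other marks are white ticks 15 degrees apart.
- blue_valve_handle (a joint): Angle of the blue handle about its vertical axis, rad: 0 when the white line points exactly at the red mark, positive when turned counter-clockwise from there, seen from above. Starts between 0.4 and 1.4, can turn from -1.75 to 1.75; light even friction (0.05 N m), stays where it is left, no stop or click at the mark.
- yellow_valve_pointer (a point): Pointer tip of the other valve, 37 mm from its handle's vertical axis, 25 mm above the table. That valve is the same but with a yellow handle, set at some angle of its own, and must be left alone. Either valve may stand at the left or the right.

How it is judged:
At the end, for the whole second after the job is handed in: The blue handle's white pointer line points at the red mark within 10 degrees either way and is at rest; the yellow valve's pointer is within 10 mm of where it was (value of joint blue_valve_handle between -0.175 and 0.175 rad and velocity of joint blue_valve_handle between -0.05 and 0.05 rad/s and distance of yellow_valve_pointer from where it was at the start of the episode below 0.01 m); the robot touches nothing.
It fails at once if the yellow valve's handle is turned (its pointer moves more than 10 mm) (distance of yellow_valve_pointer from where it was at the start of the episode above 0.01 m).
It also fails if it takes over 27 s, if anything falls off the work surface, if the arm or the gripper's body presses on something with over 40 N, if the wrist force passes 120 N, or if a joint passes its speed limit or range.

## Robot

A 7-joint arm with a two-finger parallel gripper is mounted at the origin on a cart in front of the work surface, level with it; the furniture and walls round the work are solid. World frame = base frame: x ahead of the robot, y to its left, z up, the work surface at z = 0. Lengths are in m, angles in rad, forces in N, time in s.
With the tool pointing down it reaches from about 0.4 to 0.85 m from the base axis. Payload 10.4 kg.
Tool frame: the origin (TCP) lies midway between the tips of the shut fingers; the grasp point (between the pads) lies 19 mm behind it; z points along the fingers, y is the line along which they close (so a half turn about z gives the same grasp; the last joint's range is limited). The gripper opens to 87 mm and grips with 3 to 60 N. Pads are 19 mm wide; open, the fingers measure 117 mm over their backs; the gripper's body (75 mm by 190 mm) begins 51 mm behind the grasp point.
Start: joints at [-0.766, 0.332, -0.065, 1.46, 0.022, 1.35, -0.088], TCP at [0.46, 0.423, 0.223] pointing down, gripper open.
Joint ranges: [-2.6, 2.6], [-0.5, 2.12], [-1.47, 1.34], [0.16, 2.42], [-1.27, 4.41], [0.06, 2.06], [-2.6, 2.6]. Speed limits (rad/s): [2.22, 2.22, 2.79, 2.79, 3.14, 3.14, 3.14].

## Interface

Orientations are given as a unit quaternion [x, y, z, w].
In Python, from bench import r gives the robot as it stands.
- The arm moves only by the tool arm_command, never from a script. Its arguments are lists of equal length, an entry for each row: "xyz": the shift along the world's x, y, z in m, a list of three; "rot": the turn, a rotation vector about the world's x, y, z in rad, a list of three. In form: {"xyz": [[tx, ty, tz], ...], "rot": [[ax, ay, az], ...]}. A call has 1 to 20 rows; each row is the pose to reach, as a shift and turn from the pose commanded when the call began; what a row does not reach only later rows make up. A row lasts 1/12 s, in which the tool goes at most 41.7 mm and 7.16 degrees, less where a joint would pass 70% of its speed; a pose out of reach is approached as far as the arm can. A call with a gripper value outside its range is refused whole. "grip" is the opening, from 0 (shut) to 1 (fully open), set as the call begins (left out, the last holds). The fingers move at their own pace and stop on an object; "squeeze" is the grip in N (left out, the last holds). Time passes only in rows, so rows that repeat a pose let the fingers close. It gives the time, the measured TCP pose, the force, the opening and the grip force at its end, in the units of the state.
- r.read_state(): the state, without advancing time (a new reading comes with each control period).
- r.camera(name): name is "scene" or "top" or "wrist"; returns the picture (480x640x3 uint8, red, green, blue); there is no depth.
- r.camera_model(name): a dict with "fx", "fy", "cx", "cy" (pixels), "T" (4x4, takes a point from camera to world coordinates). Camera axes: x right, y up, looking along -z (the intrinsics and any distortion apply to the point x, -y, -z); pixel columns grow to the right and rows downward; lengths in m; the calibration is good to about 2 mm. A picture is of the moment at which its call begins: read the wrist's pose just before it. camera_model takes no time and is no camera call; for the wrist camera it gives the pose at the moment of the call.
- r.close_job(): hands the job in; it is judged then, once.
Trained networks look in the newest picture that a camera, given by its name, has taken for a name from the list of things; names that differ only in an ending like _2 or _b are one class to them, and where a whole thing is asked for, a point or a joint stands for the part that bears it (a point fixed in the world has none). Each returns a list of dicts, best first, with "conf" (0 to 1); they miss things now and then, are a little off and sometimes report something else, mostly with a low value. They report only what shows in the picture. A call takes as long as a camera call.
- r.look_for(label, camera): "at" ([x, y, z] in m, in the coordinates of the camera as it stood for that picture, good to about 4 mm: the middle of the surface that is visible of it).
- r.spot_point(label, camera): "at" ([x, y, z] in m, in the coordinates of the camera as it stood for that picture, good to about 4 mm: a listed point, or the origin of a listed thing).
The state is a dict: "time": time; "joint_positions": joint angles; "joint_vel": joint speeds; "joint_torque": joint torques, N m; "ee_pos": TCP position; "eef_rot": TCP orientation; "ft_force": force on the tool from outside, world axes, zero at the start; "torque": the same for the moment, N m; "width": finger opening in m; "grip_force": force on a finger pad.
Only numpy, scipy, OpenCV 4.12 (cv2) and the standard library are available. Lean on these libraries where they do the work, as an engineer would, in place of code of your own. Each camera call takes 0.05 s, during which the arm holds its last target. There are 200 camera calls.

## Working session

There is one attempt and no reset: what is moved stays moved. The work goes in short steps, Python scripts to look and compute and a tool call to move; the robot and the scene stay as the last step left them, time stands still between calls to the robot, and variables do not carry over. Pictures are saved under pics/ and viewed, at most 10 in all, crops included, and the job is handed in when it is done.

Besides the shell and the picture viewer there is one more tool, called after "Request:" in YAML: its name, and indented under it one key for each argument. arm_command: Moves the arm, as the interface text tells. Its arguments: {"type":"object","properties":{"xyz":{"type":"array"},"rot":{"type":"array"},"grip":{"type":"number"},"squeeze":{"type":"number"}},"required":["xyz","rot"]}

```bash
mkdir -p pics
cat > h.py <<'E'
from bench import r
import numpy as np, cv2
def w(cam,p,T=None):
    T=np.array(r.camera_model(cam)["T"]) if T is None else T
    return (T@np.r_[p,1])[:3]
def snap(cam,name):
    im=r.camera(cam); cv2.imwrite(f"pics/{name}.png",im[:,:,::-1]); return im
E
python3 - <<'E'
from h import *
for c in ["top","scene"]:
    snap(c,c+"1")
    for l in ["blue_valve_grip","blue_valve_mark","yellow_valve_pointer"]:
        for d in r.spot_point(l,c)[:2]: print(c,l,round(d["conf"],2),w(c,d["at"]).round(4))
print(r.read_state()["time"],r.read_state()["eef_rot"])
E
```

```text
top blue_valve_grip 0.57 [ 0.4822 -0.1701  0.0495]
top blue_valve_mark 0.86 [ 0.4409 -0.172   0.0203]
top yellow_valve_pointer 0.9 [0.4117 0.067  0.0284]
scene blue_valve_grip 0.66 [ 0.4878 -0.1775  0.0524]
scene blue_valve_mark 0.95 [ 0.4412 -0.1766  0.0297]
scene yellow_valve_pointer 0.83 [0.4161 0.0617 0.0237]
0.4 [ 4.02164108e-01  9.15567597e-01 -7.40518083e-05 -2.11649658e-05]
```

View pics/top1.png

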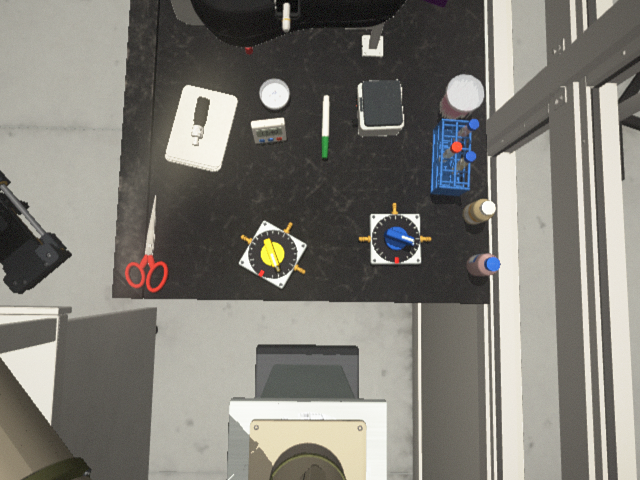

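The top view shows the blue valve at about (397,238), with its red mark at (397,260) toward the robot and its pointer toward (415,241). That means roughly 75–80° clockwise to turn. The network positions agree with this, so I'm moving above the valve.

Request:
arm_command:
  xyz:
    - [0.001, -0.033, 0]
    - [0.003, -0.066, 0]
    - [0.004, -0.1, 0]
    - [0.006, -0.133, 0]
    - [0.007, -0.166, 0]
    - [0.008, -0.2, 0]
    - [0.01, -0.232, 0]
    - [0.011, -0.265, 0]
    - [0.012, -0.3, 0]
    - [0.014, -0.332, 0]
    - [0.015, -0.365, -0.005]
    - [0.017, -0.4, -0.01]
    - [0.018, -0.43, -0.015]
    - [0.02, -0.464, -0.02]
    - [0.021, -0.5, -0.025]
    - [0.022, -0.53, -0.03]
    - [0.024, -0.564, -0.03]
    - [0.025, -0.597, -0.03]
    - [0.025, -0.597, -0.03]
    - [0.025, -0.597, -0.03]
  rot:
    - [0, 0, -0.05]
    - [0, 0, -0.1]
    - [0, 0, -0.15]
    - [0, 0, -0.2]
    - [0, 0, -0.25]
    - [0, 0, -0.3]
    - [0, 0, -0.35]
    - [0, 0, -0.4]
    - [0, 0, -0.45]
    - [0, 0, -0.5]
    - [0, 0, -0.55]
    - [0, 0, -0.6]
    - [0, 0, -0.65]
    - [0, 0, -0.7]
    - [0, 0, -0.75]
    - [0, 0, -0.85]
    - [0, 0, -0.9]
    - [0, 0, -0.95]
    - [0, 0, -0.95]
    - [0, 0, -0.95]
  grip: 1
  squeeze: 25

```text
time: 2.07
ee_pos: [0.4849, -0.1761, 0.1926]
eef_rot: [0.778, 0.629, -0.0, 0.0]
ft_force: [-0.4, 0.7, 1.7]
width: 0.0872
grip_force: 0.0
```

Run:
```python
from h import *
T=np.array(r.camera_model("wrist")["T"]); s=r.read_state()
snap("wrist","w1")
for l in ["blue_valve_grip","blue_valve_mark"]:
    for d in r.spot_point(l,"wrist")[:2]: print(l,round(d["conf"],2),w("wrist",d["at"],T).round(4))
print(s["time"],s["ee_pos"],s["eef_rot"],s["joint_positions"])
print(T.round(3))
```

```text
blue_valve_grip 0.78 [ 0.4833 -0.174   0.0471]
blue_valve_mark 0.75 [ 0.4419 -0.1752  0.0233]
2.0667 [ 0.4849058  -0.17607009  0.19261361] [ 7.77539155e-01  6.28834484e-01 -1.14483827e-04  2.01024630e-04] [-0.1642644   0.10580592  0.45603364  1.81065069 -0.0488215   1.23604792
  0.09490754]
[[ 0.978  0.201  0.055  0.499]
 [-0.208  0.943  0.261 -0.105]
 [ 0.001 -0.267  0.964  0.354]
 [ 0.     0.     0.     1.   ]]
```

View pics/w1.png

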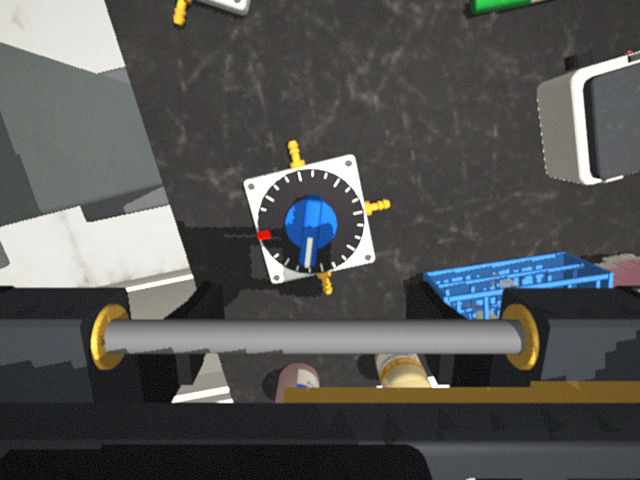

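The wrist view shows the red mark at (264,235) and the blue bar from about (314,198) to its white-line end at (307,262). I'll compute the angles from those pixels.

Run:
```python
from h import *
m=r.camera_model("wrist"); T=np.array(m["T"])
def ray(u,v,z):
    d=T[:3,:3]@np.array([(u-m["cx"])/m["fx"],-(v-m["cy"])/m["fy"],-1]); return T[:3,3]+d*(z-T[2,3])/d[2]
mk=ray(264,235,.023); print("mark",mk)
im=cv2.imread("pics/w1.png"); c=im[180:285,270:350].astype(int)
wh=(c.min(2)>130); 
# white line: whitish pixels near blue
n,l,s,ce=cv2.connectedComponentsWithStats(wh.astype(np.uint8))
for i in range(1,n):
    if s[i,4]>30: print(s[i],ce[i]+[270,180])
a,b=ray(309,236,.0645),ray(307,256,.0645); print(a,b,np.degrees(np.arctan2(*(b-a)[1::-1])))
a=ray(314,198,.0645); print(a,np.degrees(np.arctan2(*(b-a)[1::-1])), np.linalg.norm(b-a))
cv2.imwrite("pics/w1c.png",cv2.resize(im[180:290,240:390],None,fx=5,fy=5,interpolation=cv2.INTER_CUBIC))
```

```text
mark [ 0.4371494  -0.17138077  0.023     ]
[ 0  0  9 10 57] [273.73684211 183.84210526]
[74  0  6 13 43] [347.20930233 185.46511628]
[ 35  57   8  35 168] [308.22619048 252.38690476]
[  0  73  43  31 510] [282.17058824 271.43921569]
[ 59  75  21  17 149] [341.01342282 264.48322148]
[ 0.48029903 -0.17077663  0.0645    ] [ 0.47521381 -0.18696377  0.0645    ] -107.44021372703418
[ 0.49047918 -0.14149975  0.0645    ] -108.5604158045731 0.04795840784066789
```

View pics/w1c.png

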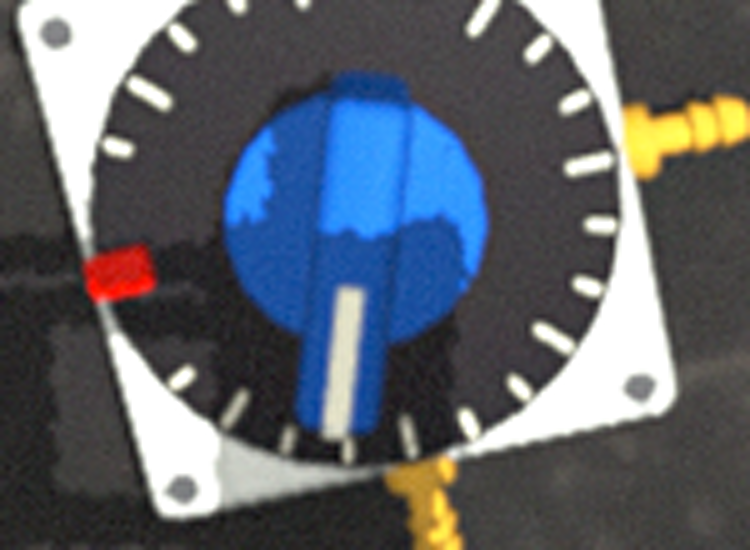

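Run:
```python
from h import *
m=r.camera_model("wrist"); T=np.array(m["T"])
def ray(u,v,z):
    d=T[:3,:3]@np.array([(u-m["cx"])/m["fx"],-(v-m["cy"])/m["fy"],-1]); return T[:3,3]+d*(z-T[2,3])/d[2]
f=lambda x,y:ray(240+(x+.5)/5-.5,180+(y+.5)/5-.5,.0645)
a,b=f(369,100),f(339,434); ce=(a+b)/2
print(a,b,ce,np.linalg.norm(b-a),np.degrees(np.arctan2(*(b-a)[1::-1])))
mk=ray(264,234.5,.023); print(mk, np.linalg.norm((mk-ce)[:2]),np.degrees(np.arctan2(*(mk-ce)[1::-1])))
R=cv2.Rodrigues  # tool y direction
from scipy.spatial.transform import Rotation as Ro
y=Ro.from_quat(r.read_state()["eef_rot"]).as_matrix()[:,1]; print(np.degrees(np.arctan2(y[1],y[0])))
```

```text
[ 0.48976194 -0.14263809  0.0645    ] [ 0.47367339 -0.19581619  0.0645    ] [ 0.48171767 -0.16922714  0.0645    ] 0.05555853567814901 -106.83271297431622
[ 0.43726229 -0.17091959  0.023     ] 0.04448758422711361 -177.8197636684308
-11.736917455752545
```

Checks: bar length 55.6 mm (given 56), mark radius 44.5 mm (given 45). The turn needed is -71°, and the tool needs -5° to line up with the bar. Next: descend and grip.

Request:
arm_command:
  xyz:
    - [-0.003, 0.004, -0.03]
    - [-0.003, 0.004, -0.06]
    - [-0.003, 0.004, -0.085]
    - [-0.003, 0.004, -0.11]
    - [-0.003, 0.004, -0.13]
    - [-0.003, 0.004, -0.145]
    - [-0.003, 0.004, -0.155]
    - [-0.003, 0.004, -0.157]
    - [-0.003, 0.004, -0.157]
  rot:
    - [0, 0, -0.05]
    - [0, 0, -0.09]
    - [0, 0, -0.09]
    - [0, 0, -0.09]
    - [0, 0, -0.09]
    - [0, 0, -0.09]
    - [0, 0, -0.09]
    - [0, 0, -0.09]
    - [0, 0, -0.09]

```text
time: 2.97
ee_pos: [0.4823, -0.1695, 0.0355]
eef_rot: [0.804, 0.595, -0.0, -0.0]
ft_force: [0.2, -0.1, -0.6]
width: 0.0872
grip_force: 0.0
```

Request:
arm_command:
  xyz:
    - [0, 0, 0]
    - [0, 0, 0]
    - [0, 0, 0]
    - [0, 0, 0]
    - [0, 0, 0]
    - [0, 0, 0]
    - [0, 0, 0]
    - [0, 0, 0]
  rot:
    - [0, 0, 0]
    - [0, 0, 0]
    - [0, 0, 0]
    - [0, 0, 0]
    - [0, 0, 0]
    - [0, 0, 0]
    - [0, 0, 0]
    - [0, 0, 0]
  grip: 0
  squeeze: 15

```text
time: 3.63
ee_pos: [0.4823, -0.1702, 0.0356]
eef_rot: [0.804, 0.595, 0.0, 0.0]
ft_force: [-0.7, 0.3, -0.1]
width: 0.0413
grip_force: 0.0
```

Fingers are still closing.

Request:
arm_command:
  xyz:
    - [0, 0, 0]
    - [0, 0, 0]
    - [0, 0, 0]
    - [0, 0, 0]
    - [0, 0, 0]
    - [0, 0, 0]
    - [0, 0, 0]
    - [0, 0, 0]
  rot:
    - [0, 0, 0]
    - [0, 0, 0]
    - [0, 0, 0]
    - [0, 0, 0]
    - [0, 0, 0]
    - [0, 0, 0]
    - [0, 0, 0]
    - [0, 0, 0]

```text
time: 4.3
ee_pos: [0.4827, -0.1702, 0.0356]
eef_rot: [0.804, 0.595, 0.0, 0.0]
ft_force: [4.8, -0.1, -4.3]
width: 0.0144
grip_force: 15.0
```

Request:
arm_command:
  xyz:
    - [0, 0, 0]
    - [0, 0, 0]
    - [0, 0, 0]
    - [0, 0, 0]
    - [0, 0, 0]
    - [0, 0, 0]
    - [0, 0, 0]
    - [0, 0, 0]
    - [0, 0, 0]
    - [0, 0, 0]
    - [0, 0, 0]
    - [0, 0, 0]
    - [0, 0, 0]
    - [0, 0, 0]
    - [0, 0, 0]
    - [0, 0, 0]
    - [0, 0, 0]
    - [0, 0, 0]
  rot:
    - [0, 0, -0.04]
    - [0, 0, -0.12]
    - [0, 0, -0.2]
    - [0, 0, -0.28]
    - [0, 0, -0.36]
    - [0, 0, -0.44]
    - [0, 0, -0.52]
    - [0, 0, -0.6]
    - [0, 0, -0.68]
    - [0, 0, -0.76]
    - [0, 0, -0.84]
    - [0, 0, -0.92]
    - [0, 0, -1.0]
    - [0, 0, -1.08]
    - [0, 0, -1.16]
    - [0, 0, -1.22]
    - [0, 0, -1.24]
    - [0, 0, -1.24]

```text
time: 5.8
ee_pos: [0.4846, -0.1729, 0.0359]
eef_rot: [1.0, 0.016, 0.003, 0.003]
ft_force: [15.6, -12.8, -18.6]
width: 0.0138
grip_force: 15.0
```

Request:
arm_command:
  xyz:
    - [0, 0, 0]
    - [0, 0, 0]
    - [0, 0, 0]
    - [0, 0, 0]
    - [0, 0, 0]
    - [0, 0, 0]
    - [0, 0, 0]
    - [0, 0, 0]
    - [0, 0, 0]
  rot:
    - [0, 0, 0]
    - [0, 0, 0]
    - [0, 0, 0]
    - [0, 0, 0]
    - [0, 0, 0]
    - [0, 0, 0]
    - [0, 0, 0]
    - [0, 0, 0]
    - [0, 0, 0]
  grip: 1

```text
time: 6.55
ee_pos: [0.4823, -0.1701, 0.0356]
eef_rot: [1.0, 0.017, -0.0, 0.0]
ft_force: [0.0, -0.2, -0.1]
width: 0.0654
grip_force: 0.0
```

Request:
arm_command:
  xyz:
    - [0, 0, 0.02]
    - [0, 0, 0.05]
    - [0, 0, 0.08]
    - [0, 0, 0.11]
    - [0, 0, 0.14]
    - [0, 0, 0.16]
    - [0, 0, 0.16]
  rot:
    - [0, 0, 0]
    - [0, 0, 0]
    - [0, 0, 0]
    - [0, 0, 0]
    - [0, 0, 0]
    - [0, 0, 0]
    - [0, 0, 0]

```text
time: 7.13
ee_pos: [0.4842, -0.1708, 0.1998]
eef_rot: [1.0, 0.017, 0.003, 0.0]
ft_force: [1.3, 0.2, 0.3]
width: 0.0872
grip_force: 0.0
```

Run:
```python
from h import *
im=snap("wrist","w2")
t=snap("top","top2")
cv2.imwrite("pics/two.png",np.hstack([im[100:400:1,150:550][...,::-1],cv2.resize(t[200:290,330:450],(400,300),interpolation=cv2.INTER_CUBIC)[...,::-1]]))
```

```text
(no output)
```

View pics/two.png

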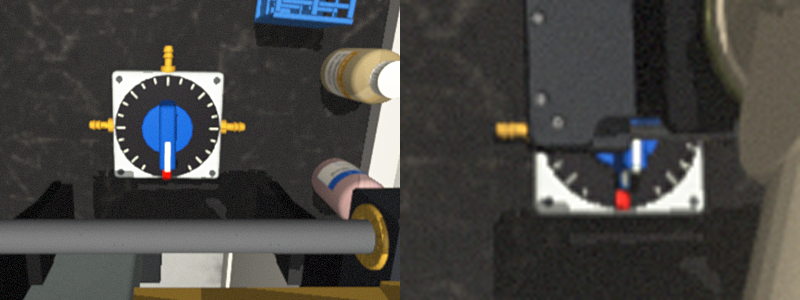

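The wrist view shows the white line at (167,155) running straight down to the red mark at (166,175). It is aligned to within a few degrees, and the gripper is clear of the valve. Handing in.

```bash
python3 -c "
from bench import r
print(r.close_job())"
```

```text
the job is handed in; nothing more can be done
None
```

The blue handle is turned about 71° clockwise so its white line points at the red mark to within a few degrees by the wrist camera; it is released, the yellow valve was not touched, and the job was handed in at about 7 s (the judge's result was not shown).

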